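Wind a clamp spindle off a ground mandrel and return the mandrel to its case

TASK

Unclamp the ground mandrel: wind the black handwheel anticlockwise (after a little free play it bites) and let your hand rise with the spindle, because the fixture only stands loose on the granite and must not be lifted, leaned on or shifted, until the brass pad is a good finger's breadth (over 10 mm) clear of the mandrel, which stays lying in its V-blocks meanwhile. Then draw the mandrel out endwise from under the clamp without knocking it or dragging the fixture along, and lay it gently into the empty pair of saddles in the wooden case. Leave the clamp open and everything else where it is.

Things in the scene. Friction and masses are not known exactly. Their poses are not given: they have to be found in the camera images.
- granite: Dark granite surface plate, 360 (x) x 480 (y) x 40 mm, fixed on the bench. Origin: centre of its underside
- fixture: Clamping fixture standing LOOSE on the granite, with the mandrel about 25 N in all: sub-plate 90 x 300 x 14 mm, two V-blocks 52 (x) x 40 mm centred at y = -110 and +90 mm; mandrel axis along y, 55 mm up. Over the +y block a stirrup: uprights at x = +-27 to 36 mm, crossbar 24 mm wide at 96 to 112 mm, nut boss to 122 mm; the mandrel leaves towards -y. Origin: centre of its underside, z up
- clamp_foot (a point): Point on the fixture's underside straight below the spindle; axes as the fixture's
- wheel: Black ribbed disc handwheel, 60 mm across, rim 16 mm high (+-8 mm about the origin), 4 mm hub and red dot on top; crossbar 25 mm, nut boss (30 mm across) 15 mm below the rim. Origin: rim centre, 145 mm above the fixture's underside at rise 0, fixture y = +90 mm. Its knock-off lugs have free play: the first 0.3 to 1.0 rad turn lightly with no rise, then it climbs about 25 mm per turn anticlockwise
- spindle (a joint): Rise of spindle and wheel in m: 0 at the start (clamped), end stop at 0.020. Friction about 0.12 N m; stays where left. The pad is spring-loaded: it stays on the mandrel for the first 4 mm of rise and then goes up with the spindle, so a rise of 14 mm gives 10 mm of clearance. A hand that does not keep pace pulls or presses the loose fixture with some 10 N per mm
- pad: Brass clamp pad, 18 mm across, on a spring plunger under the spindle; at the start it presses the mandrel with about 12 N, 2 N more per mm that the spindle is wound down. Origin: centre of its lower face, 65 mm above the fixture's underside while it touches the mandrel
- mandrel: Ground steel test mandrel, a plain bar 20 mm thick and 240 mm long, 0.47 to 0.71 kg. Origin: on its axis at mid-length; y runs along it. It may roll about its axis. It lies in the V-blocks, free to grip between them (room from y = -90 to +70 mm of the fixture, so fingers holding its middle can draw it about 70 mm)
- case: Open wooden case fixed to the bench, 300 (x) x 136 (y) mm, walls 26 mm high and 8 mm thick, lid folded flat on its -y side. Two pairs of wooden 90 degree V saddles at x = +-85 mm, 22 mm thick, 44 mm wide: one pair at y = -32 mm (holds a dark bar), the empty one at y = +32 mm. Origin: centre of the underside
- trough (a point): Where the mandrel's middle belongs in the case: on the axis of a seated bar over the empty saddles, 36 mm above the bench; axes as the case's, the seated mandrel lies along x. Saddle lips are at this height, so the V guides the bar in from up to about 10 mm off; 22 mm of room lengthwise either way
- spare_bar: dark steel bar, 20 mm thick, 230 mm long, lying in the other pair of saddles of the case; a bystander; origin at mid-length on its axis
- block_long: steel gauge block 90 x 9 x 35 mm standing on the granite; a bystander; origin under its centre
- block_short: steel gauge block 35 x 9 x 30 mm standing on the granite; a bystander; origin under its centre
- ring_gauge: dark steel setting ring, 64 mm across, 20 mm high, on the granite; a bystander; origin under its centre
- dial_gauge: dial indicator lying on its back, 58 mm across, 22 mm high with a stem, on the granite; a bystander; origin under its centre
- oil: amber oil bottle with a red cap, 40 mm across, 85 mm high; a bystander; origin under its centre

How it is judged:
By the outcome, as a careful person would: the job done as asked, in the order asked, and still so for the second after the job is handed in, with the robot touching nothing.
It also fails if it takes over 72 s, if anything falls off the work surface, if the arm or the gripper's body presses on something with over 40 N, if the wrist force passes 120 N, or if a joint passes its speed limit or range.

ROBOT

A 7-joint arm with a two-finger parallel gripper is mounted at the origin on the work surface. World frame = base frame: x ahead of the robot, y to its left, z up, the work surface at z = 0. Lengths are in mm, angles in rad, forces in N, time in s.
With the tool pointing down it reaches from about 400 to 750 mm from the base axis. Payload 19.5 kg.
Tool frame: the origin (TCP) lies where the fingers leave the gripper's body, on its centre line; the fingertips stand 73 mm ahead of it and the grasp point (between the pads) lies 54 mm ahead of it; z points along the fingers, y is the line along which they close (so a half turn about z gives the same grasp; the last joint's range is limited). The gripper opens to 85 mm and grips with 20 to 120 N. Pads are 22 mm wide; open, the fingers measure 114 mm over their backs; the gripper's body (76 mm by 85 mm) begins 54 mm behind the grasp point. The pads swing forward as they close: fully open they stand 13 mm farther back than shut.
Start: joints at [1.273, 0.707, -0.028, 1.485, 0.022, 0.951, -0.075], TCP at [145.482, -556.272, 303.868] pointing down, gripper open.
Joint ranges: [-2.71, 2.71], [-0.32, 2.16], [-1.57, 1.52], [0, 2.45], [-1.46, 4.6], [0, 2.02], [-2.83, 2.83]. Speed limits (rad/s): [1.89, 1.89, 2.57, 2.57, 3.01, 3.01, 3.01].

INTERFACE

Orientations are given as a unit quaternion [x, y, z, w].
In Python, from workcell import arm gives the robot as it stands.
- The arm moves only by the tool drive_tool, never from a script. Its argument "series" is text: rows parted by semicolons, each of 7 numbers parted by spaces: the shift along the tool's x, y, z in units of 0.15 m (1.0 is 0.15 m), then the turn, a rotation vector about the tool's x, y, z in units of 2 pi rad (1.0 is 2 pi rad), then the opening, from 0 (shut) to 1 (fully open). In form: dx dy dz wx wy wz gripper; .... A call has 1 to 5 rows; each row is the pose to reach, as a shift and turn from the pose commanded when the call began, along the tool's axes at that moment, turning the shorter way round; what a row does not reach only later rows make up. A row lasts 1/8 s, in which the tool goes at most 62.5 mm and 10.7 degrees, less where a joint would pass 70% of its speed; a pose out of reach is approached as far as the arm can. A call with a number of a shift or a turn outside -1 to 1 is refused whole. A call with a gripper value outside its range is refused whole. The fingers move at their own pace and stop on an object; "grip_force" is the grip in N (left out, the last holds). Time passes only in rows, so rows that repeat a pose let the fingers close. It gives the time, the measured TCP pose, the force, the opening and the grip force at its end, in the units of the state.
- arm.sense(): the state, without advancing time (a new reading comes with each control period).
- arm.get_image(name): name is "side" or "top"; returns (picture, depth): 480x640x3 uint8, red, green, blue; 480x640 float32, mm along the optical axis (not along the pixel's ray), 0 where there is no reading.
- arm.camera_info(name): a dict with "vfov" (degrees; the focal length in pixels is half the picture's height over the tangent of half this angle, whatever the lens; pixels are square), "cx", "cy" (the principal point, pixels), "extrinsics" (4x4, takes a point from camera to world coordinates). Camera axes: x right, y down, z forward; pixel columns grow to the right and rows downward; lengths in mm; the calibration is good to about 2 mm. A picture is of the moment at which its call begins. camera_info takes no time and is no camera call.
- arm.close_job(): hands the job in; it is judged then, once.
The state is a dict: "clock": time; "joint_pos": joint angles; "qd": joint speeds; "tau": joint torques, N m; "tool_pos": TCP position; "eef_rot": TCP orientation; "force": force on the tool from outside, world axes, zero at the start; "torque": the same for the moment, N m; "width": finger opening in mm; "finger_force": force on a finger pad.
Only numpy, scipy, OpenCV 4.12 (cv2) and the standard library are available. Lean on these libraries where they do the work, as an engineer would, in place of code of your own. Each camera call takes 0.05 s, during which the arm holds its last target. There are 200 camera calls.

## Working session

There is one attempt and no reset: what is moved stays moved. The work goes in short steps, Python scripts to look and compute and a tool call to move; the robot and the scene stay as the last step left them, time stands still between calls to the robot, and variables do not carry over. Pictures are saved under pics/ and viewed, at most 10 in all, crops included, and the job is handed in when it is done.

Besides the shell and the picture viewer there is one more tool, called after "Request:" in YAML: its name, and indented under it one key for each argument. drive_tool: Moves the arm, as the interface text tells. Shifts and turns lie within -1 to 1; 1 stands for 0.15 m of shift or 2 pi rad of turn. Its arguments: {"type":"object","properties":{"series":{"type":"string"},"grip_force":{"type":"number"}},"required":["series"]}

```bash
mkdir -p pics; cat > h.py <<'E'
import numpy as np,cv2
from workcell import arm
def snap(n,f):
    im,d=arm.get_image(n); cv2.imwrite(f'pics/{f}.png',im[:,:,::-1]); np.save(f'pics/{f}.npy',d); return im,d
def ray(n,u,v):
    c=arm.camera_info(n); f=240/np.tan(np.radians(c['vfov'])/2); E=np.array(c['extrinsics'])
    return E[:3,3],E[:3,:3]@np.array([(u-c['cx'])/f,(v-c['cy'])/f,1])
def pz(n,u,v,z):
    o,r=ray(n,u,v); return o+r*(z-o[2])/r[2]
def pd(n,u,v,d):
    o,r=ray(n,u,v); return o+r*d
E
python3 - <<'E'
from h import *
np.set_printoptions(precision=3,suppress=True)
for n in('top','side'):
    snap(n,n+'0'); print(arm.camera_info(n))
print(arm.sense())
E
```

```text
{'vfov': 50.1029739664967, 'cx': 323.44526370143996, 'cy': 251.53472784149355, 'extrinsics': array([[   0.02 ,   -0.997,    0.078,  465.816],
       [  -1.   ,   -0.019,    0.007,   46.508],
       [  -0.005,   -0.078,   -0.997, 1370.136],
       [   0.   ,    0.   ,    0.   ,    1.   ]])}
{'vfov': 46.613631285992966, 'cx': 313.8882852488399, 'cy': 243.47121876908497, 'extrinsics': array([[ -0.927,  -0.239,   0.289, 255.748],
       [ -0.375,   0.614,  -0.694, 827.078],
       [ -0.012,  -0.752,  -0.659, 844.332],
       [  0.   ,   0.   ,   0.   ,   1.   ]])}
{'clock': 0.1, 'joint_pos': array([ 1.273,  0.707, -0.028,  1.485,  0.022,  0.951, -0.076]), 'qd': array([ 0.   , -0.   , -0.   ,  0.   , -0.002,  0.   ,  0.   ]), 'tau': array([  0.003, -88.428,   1.237, -23.645,   0.017,   0.005,  -0.   ]), 'tool_pos': array([ 145.44 , -556.109,  303.462]), 'eef_rot': array([ 0.992,  0.128, -0.   , -0.001]), 'force': array([ 1.008, -1.072,  0.132]), 'torque': array([0.006, 0.017, 0.055]), 'finger_force': 0.0, 'width': 85.49196605535838}
```

View pics/top0.png

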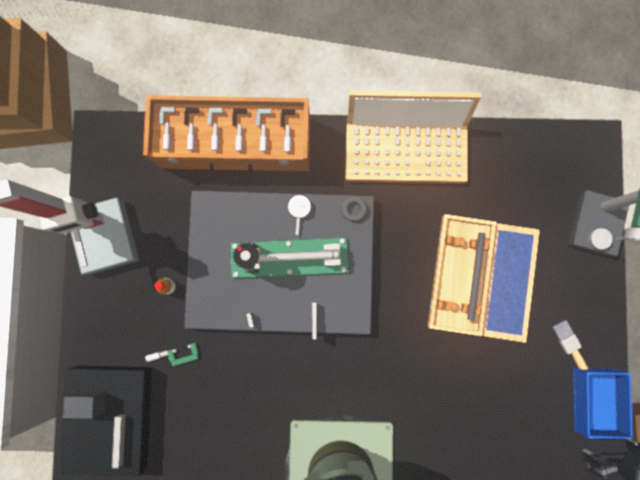

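View pics/side0.png

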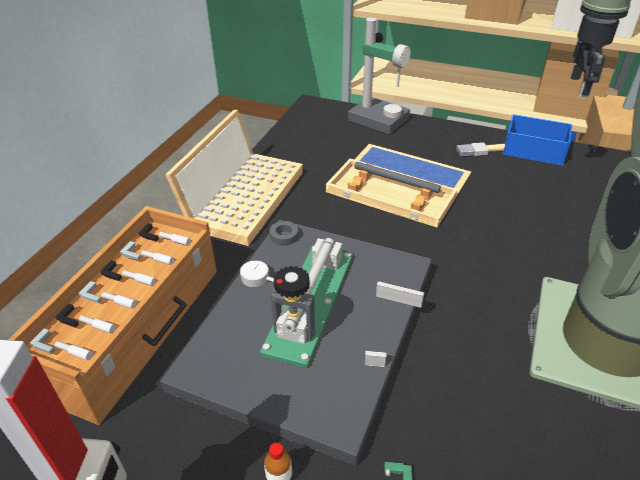

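The top view shows the fixture around (290,258), wheel (246,256), and mandrel pointing right (-y). The case is at (470,275), with its dark bar at (479,262) and the empty saddles at (455,240)/(449,306). I'll enlarge crops of both.

```bash
python3 - <<'E'
from h import *
im=cv2.imread('pics/top0.png')
a=cv2.resize(im[225:295,220:360],None,fx=5.6,fy=5.6,interpolation=cv2.INTER_CUBIC)[:392,:784]
cv2.imwrite('pics/c1.png',a)
b=cv2.resize(im[205:345,420:550],None,fx=4.25,fy=4.25,interpolation=cv2.INTER_CUBIC)
cv2.imwrite('pics/c2.png',b)
d=np.load('pics/top0.npy')
for u,v in [(246,256),(300,256),(320,256),(247,245),(479,262),(455,240),(449,306),(340,280),(333,300)]:
    print(u,v,pd('top',u,v,d[v,u]).round(1))
E
```

```text
246 256 [543.5 231.4 197. ]
300 256 [552.1 112.4 105.5]
320 256 [553.3  63.1 102.6]
247 245 [568.8 229.9 197.2]
479 262 [ 549.7 -346.6   45.2]
455 240 [ 607.3 -288.9   28.9]
449 306 [ 434.8 -273.6   27.7]
340 280 [496.4  10.9  37.6]
333 300 [444.6  28.1  41.6]
```

View pics/c1.png

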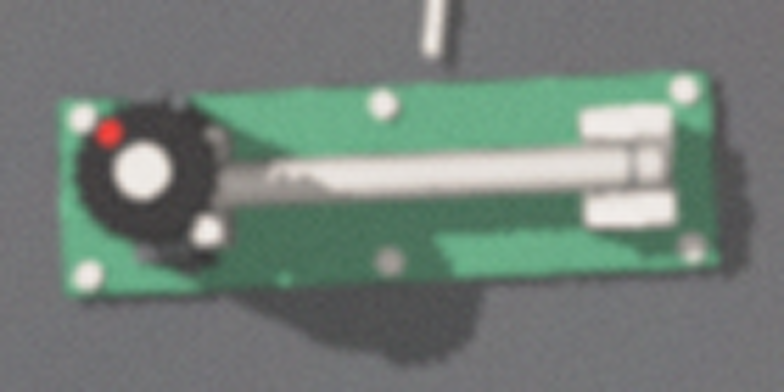

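View pics/c2.png

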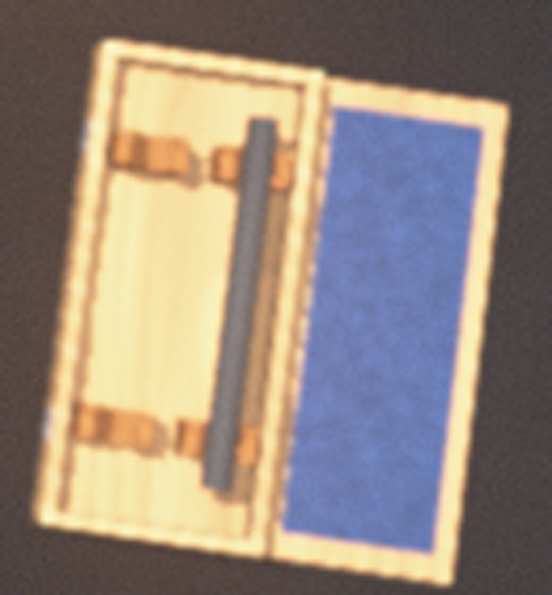

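The first crop shows the plate corners at (58,100), (710,72), (720,268) and (65,295), with the wheel disc centre at about (147,172). The mandrel runs to about (635..665,165). The second crop shows the case corners at (102,40), (325,72), (268,557) and (38,522), with the empty saddles at (152,157) and (116,426).

```bash
python3 - <<'E'
from h import *
A=lambda x,y,z:pz('top',220+(x+.5)/5.6-.5,225+(y+.5)/5.6-.5,z)
B=lambda x,y,z:pz('top',420+(x+.5)/4.25-.5,205+(y+.5)/4.25-.5,z)
c=np.array([A(*p,54) for p in[(58,100),(710,72),(720,268),(65,295)]]);print(c.round(1),c.mean(0))
print('sizes',[np.linalg.norm(c[i]-c[(i+1)%4]).round(1) for i in range(4)])
yv=(c[0]+c[3]-c[1]-c[2])/2; yv/=np.linalg.norm(yv); xv=np.array([yv[1],-yv[0],0]);ce=c.mean(0)
print('yaw',np.arctan2(-yv[0],yv[1]))
print('wheel exp',ce+90*yv,'seen',A(147,172,193),'hub',A(142,172,197))
for p in [(230,185),(425,175),(615,165),(632,165),(665,163)]:
    q=A(*p,105); print(p,q.round(1),'fix xy',((q-ce)@xv).round(1),((q-ce)@yv).round(1))
k=np.array([B(*p,26) for p in[(102,40),(325,72),(268,557),(38,522)]]);print(k.round(1),k.mean(0))
print('sizes',[np.linalg.norm(k[i]-k[(i+1)%4]).round(1) for i in range(4)])
xc=(k[0]+k[1]-k[2]-k[3])/2; xc/=np.linalg.norm(xc);yc=np.array([-xc[1],xc[0],0])
print('yaw',np.arctan2(xc[1],xc[0]),'trough',k.mean(0)+32*yc)
s1,s2=B(152,157,31),B(116,426,31);print('saddles',s1,s2,(s1+s2)/2)
d=np.load('pics/top0.npy')
bb=[B(263,120,46),B(217,488,46)];print('bar',bb,(bb[0]+bb[1])/2, np.linalg.norm(bb[0]-bb[1]))
# depth clouds
V,U=np.mgrid[205:345,215:545]; o,_=ray('top',0,0)
P=np.array([pd('top',u,v,d[v,u]) for u,v in zip(U.ravel(),V.ravel())])
w=P[(P[:,2]>185)&(P[:,2]<205)&(P[:,1]>150)];print('wheel cloud',len(w),(w.max(0)+w.min(0))/2,np.ptp(w,axis=0))
m=P[(abs(P[:,2]-103)<6)&(P[:,1]<200)&(P[:,1]>-50)];print('mandrel',len(m),m.mean(0),np.polyfit(m[:,1],m[:,0],1),m[:,1].min(),m[:,1].max())
b=P[(abs(P[:,2]-45)<5)&(P[:,1]<-250)];print('bar',len(b),b.mean(0),np.polyfit(b[:,0],b[:,1],1))
E
```

```text
[[587.1 296.5  54. ]
 [605.8  -3.2  54. ]
 [515.8  -9.3  54. ]
 [497.6 290.2  54. ]] [551.59151117 143.56042575  54.        ]
sizes [np.float64(300.3), np.float64(90.2), np.float64(300.0), np.float64(89.8)]
yaw 0.06157629526022337
wheel exp [546.05314606 233.38985585  54.        ] seen [545.33640114 232.49413218 193.        ] hub [545.02643494 233.90985229 197.        ]
(230, 185) [546.2 209.6 105. ] fix xy -1.3 66.2
(425, 175) [552.3 123.6 105. ] fix xy -0.5 -19.9
(615, 165) [558.4  39.9 105. ] fix xy 0.4 -103.9
(632, 165) [558.5  32.4 105. ] fix xy 0.1 -111.3
(665, 163) [559.7  17.9 105. ] fix xy 0.4 -125.9
[[ 675.8 -259.6   26. ]
 [ 658.5 -397.7   26. ]
 [ 360.  -361.1   26. ]
 [ 378.4 -221.1   26. ]] [ 518.18040408 -309.89029989   26.        ]
sizes [np.float64(139.1), np.float64(300.6), np.float64(141.2), np.float64(299.9)]
yaw -0.12531251865069715 trough [ 522.17991792 -278.14122291   26.        ]
saddles [ 602.966311   -289.36709134   31.        ] [ 437.71810276 -267.41414183   31.        ] [ 520.34220688 -278.39061658   31.        ]
bar [array([ 625.3872642 , -353.15426935,   46.        ]), array([ 402.12457393, -324.61086342,   46.        ])] [ 513.75591906 -338.88256638   46.        ] 225.0798855669672Traceback (most recent call last):
  File "<stdin>", line 20, in <module>
  File "h.py", line 11, in pd
    o,r=ray(n,u,v); return o+r*d
        ~~~^^^^^^^
  File "h.py", line 6, in ray
    c=arm.camera_info(n); f=240/np.tan(np.radians(c['vfov'])/2); E=np.array(c['extrinsics'])
ValueError: time passes only in moves, steps and waits
```

```bash
cat >> h.py <<'E'
def st(tgt=None,yaw=None):
    s=arm.sense(); q=s['eef_rot']; from scipy.spatial.transform import Rotation as R
    M=R.from_quat(q).as_matrix(); y=np.arctan2(M[1,0],M[0,0])
    f=s['force'];t=s['torque']
    print('t%.2f'%s['clock'],'pos',s['tool_pos'].round(1),'yaw %.3f'%y,'J',s['joint_pos'].round(2),'F',f.round(1),'Ftool',(M.T@f).round(1),'T',t.round(2),'w %.1f ff %.1f'%(s['width'],s['finger_force']),'tilt',M[:,2].round(3))
    if tgt is not None:
        e=M.T@(np.array(tgt)-s['tool_pos'])/150; print('move',e.round(3),end=' ')
    if yaw is not None: print('wz %.3f'%(-(yaw-y)/2/np.pi))
    return s
E
```

Request:
drive_tool:
  series: "1 -0.4 0 0 0 0 1;1 -0.4 0 0 0 0 1;1 -0.4 0 0 0 0 1"

```text
clock: 0.48
tool_pos: [277.7, -458.3, 303.8]
eef_rot: [0.992, 0.129, 0.0, -0.0]
force: [-0.5, -1.1, -0.3]
width: 85.2
finger_force: 0.0
```

Request:
drive_tool:
  series: "1 -1 0 0 0 0 1;1 -1 0 0 0 0 1;1 -1 0 0 0 0 1;1 -1 0 0 0 0 1"

```text
clock: 0.98
tool_pos: [384.1, -274.2, 303.9]
eef_rot: [0.992, 0.129, 0.0, -0.001]
force: [-0.5, -1.4, -0.3]
width: 85.2
finger_force: 0.0
```

Tracking is good, so I'll continue and then turn.

Request:
drive_tool:
  series: "1 -1 0 0 0 0 1;1 -1 0 0 0 0 1;1 -1 0 0 0 0 1;1 -1 0 0 0 0 1"

```text
clock: 1.48
tool_pos: [490.9, -90.7, 303.6]
eef_rot: [0.992, 0.13, -0.0, -0.001]
force: [-0.5, -1.0, 0.5]
width: 85.6
finger_force: 0.0
```

Request:
drive_tool:
  series: "0.9 -1 0 0 0 0 1;0.9 -1 0 0 0 0 1;0.9 -1 0 0 0 0 1;0.9 -1 0 0 0 0 1"

```text
clock: 1.98
tool_pos: [582.9, 89.2, 303.1]
eef_rot: [0.992, 0.13, -0.0, -0.001]
force: [-0.5, -1.4, -0.0]
width: 85.3
finger_force: 0.0
```

Request:
drive_tool:
  series: "0 -1 0 0 0 0.05 1;0 -1 0 0 0 0.1 1;0 -1 0 0 0 0.14 1;0 -1 0 0 0 0.14 1;0 -1 0 0 0 0.14 1"

```text
clock: 2.6
tool_pos: [544.3, 230.0, 303.8]
eef_rot: [0.951, -0.309, -0.0, 0.0]
force: [0.3, 0.8, -0.4]
width: 85.1
finger_force: 0.0
```

```bash
python3 -c "
from h import *
s=st([545.5,233.2,260],-0.68)"
```

```text
t2.60 pos [544.3 230.  303.8] yaw -0.629 J [-0.64  0.77  0.39  1.43 -0.32  1.01 -2.37] F [ 0.3  0.8 -0.4] Ftool [-0.2 -0.8  0.4] T [-0.02  0.02 -0.02] w 85.1 ff 0.0 tilt [-0. -0. -1.]
move [-0.006 -0.022  0.292] wz 0.008
```

Request:
drive_tool:
  series: "-0.006 -0.022 0 0 0 0.02 1;-0.006 -0.022 0.2 0 0 0.04 1;-0.006 -0.022 0.35 0 0 0.04 1;-0.006 -0.022 0.45 0 0 0.04 1;-0.006 -0.022 0.45 0 0 0.04 0.8"

```text
clock: 3.22
tool_pos: [545.6, 233.1, 235.9]
eef_rot: [0.906, -0.424, -0.0, 0.0]
force: [0.2, -0.3, 0.2]
width: 69.8
finger_force: 0.0
```

Request:
drive_tool:
  series: "0 0 0 0 0 0 0.8;0 0 0 0 0 0 0.76;0 0 0 0 0 0 0.76"
  grip_force: 20

```text
clock: 3.6
tool_pos: [545.8, 233.5, 236.8]
eef_rot: [0.906, -0.424, 0.0, -0.0]
force: [0.6, -0.3, -0.5]
width: 64.9
finger_force: 0.0
```

```bash
python3 - <<'E'
from h import *
s=st([545.5,233.2,235])
im,d=snap('side','s1')
im=cv2.imread('pics/s1.png')
cv2.imwrite('pics/s1c.png',cv2.resize(im[190:370,200:400],None,fx=3.3,fy=3.3,interpolation=cv2.INTER_CUBIC))
E
```

```text
t3.60 pos [545.8 233.5 236.8] yaw -0.875 J [-0.66  0.86  0.43  1.51 -0.42  0.87 -2.53] F [ 0.6 -0.3 -0.5] Ftool [ 0.6 -0.3  0.5] T [-0.02  0.01  0.01] w 64.9 ff 0.0 tilt [ 0.  0. -1.]
move [0.001 0.003 0.012]
```

View pics/s1c.png

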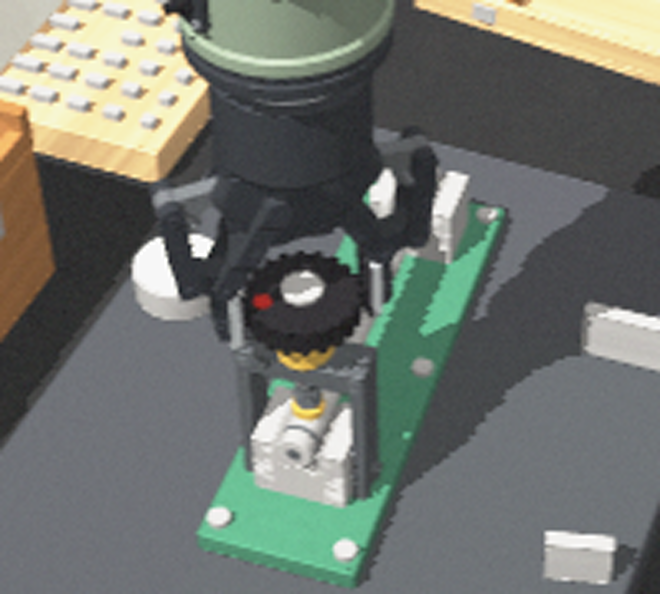

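The pads straddle the wheel at rim height (crop 238,318 and 375,285), and the mandrel's +y end shows at (300,447). Next I'll close gradually and watch the lateral force.

Request:
drive_tool:
  series: "0 0 0 0 0 0 0.73;0 0 0 0 0 0 0.73"

```text
clock: 3.9
tool_pos: [545.7, 233.5, 236.5]
eef_rot: [0.906, -0.424, 0.0, -0.0]
force: [0.1, 0.7, 0.5]
width: 62.3
finger_force: 0.0
```

Request:
drive_tool:
  series: "0 0 0 0 0 0 0.715;0 0 0 0 0 0 0.715"

```text
clock: 4.15
tool_pos: [545.7, 233.5, 236.4]
eef_rot: [0.906, -0.424, -0.0, -0.0]
force: [0.3, -0.1, -0.4]
width: 61.2
finger_force: 0.0
```

```bash
python3 - <<'E'
from h import *
s=st()
q=pz('side',291,325.5,95);ce=np.array([551.6,143.6,95]);yv=np.array([-.0616,.998,0]);print(q,(q-ce)@yv)
E
```

```text
t4.15 pos [545.7 233.5 236.4] yaw -0.875 J [-0.66  0.86  0.43  1.51 -0.42  0.87 -2.53] F [ 0.3 -0.1 -0.4] Ftool [ 0.3 -0.1  0.4] T [ 0.   -0.01 -0.1 ] w 61.2 ff 0.0 tilt [-0.  0. -1.]
[540.50187161 254.07284694  95.        ] 110.93554595718683
```

Request:
drive_tool:
  series: "0 0 0 0 0 0 0.69;0 0 0 0 0 0 0.6;0 0 0 0 0 0 0.6"
  grip_force: 30

```text
clock: 4.53
tool_pos: [545.7, 233.4, 236.6]
eef_rot: [0.906, -0.424, 0.0, -0.0]
force: [-0.6, -0.3, 5.9]
width: 59.1
finger_force: 31.2
```

```bash
python3 -c "
from h import *
st()"
```

```text
t4.53 pos [545.7 233.4 236.6] yaw -0.875 J [-0.66  0.86  0.43  1.51 -0.42  0.87 -2.53] F [-0.6 -0.3  5.9] Ftool [-0.2  0.7 -5.9] T [-0.13  0.2   0.04] w 59.1 ff 31.2 tilt [ 0.  0. -1.]
```

Request:
drive_tool:
  series: "0 0 0 0 0 -0.01 0.6;0 0 0 0 0 -0.02 0.6;0 0 0 0 0 -0.03 0.6"

```text
clock: 4.9
tool_pos: [545.8, 233.5, 236.6]
eef_rot: [0.942, -0.336, 0.0, -0.0]
force: [-0.5, 0.1, 5.2]
width: 59.1
finger_force: 31.3
```

```bash
python3 -c "
from h import *
st()"
```

```text
t4.90 pos [545.8 233.5 236.6] yaw -0.685 J [-0.63  0.85  0.37  1.51 -0.37  0.86 -2.39] F [-0.5  0.1  5.2] Ftool [-0.4  0.3 -5.2] T [-0.08  0.12  0.02] w 59.1 ff 31.3 tilt [ 0.  0. -1.]
```

Request:
drive_tool:
  series: "0 0 -0.002 0 0 -0.01 0.6;0 0 -0.004 0 0 -0.02 0.6;0 0 -0.004 0 0 -0.03 0.6"

```text
clock: 5.28
tool_pos: [545.7, 233.5, 236.8]
eef_rot: [0.969, -0.246, -0.0, -0.0]
force: [0.3, 0.1, -1.7]
width: 59.0
finger_force: 33.0
```

```bash
python3 -c "
from h import *
st()"
```

```text
t5.28 pos [545.7 233.5 236.8] yaw -0.496 J [-0.61  0.84  0.32  1.5  -0.31  0.85 -2.25] F [ 0.3  0.1 -1.7] Ftool [ 0.2 -0.3  1.7] T [ 0.14 -0.28  0.  ] w 59.0 ff 33.0 tilt [-0.  0. -1.]
```

Request:
drive_tool:
  series: "0 0 0 0 0 -0.01 0.6;0 0 0 0 0 -0.02 0.6"

```text
clock: 5.52
tool_pos: [545.8, 233.6, 237.0]
eef_rot: [0.983, -0.184, 0.0, -0.0]
force: [0.5, 0.1, 3.2]
width: 59.0
finger_force: 33.3
```

```bash
python3 -c "
from h import *
st()"
```

```text
t5.53 pos [545.8 233.6 237. ] yaw -0.371 J [-0.59  0.84  0.28  1.5  -0.28  0.84 -2.15] F [0.5 0.1 3.2] Ftool [ 0.5 -0.3 -3.2] T [ 0.14 -0.06 -0.17] w 59.0 ff 33.3 tilt [ 0.  0. -1.]
```

Request:
drive_tool:
  series: "0 0 -0.006 0 0 -0.025 0.6;0 0 -0.0103 0 0 -0.05 0.6;0 0 -0.0145 0 0 -0.075 0.6;0 0 -0.0187 0 0 -0.1 0.6"

```text
clock: 6.02
tool_pos: [545.6, 233.7, 239.6]
eef_rot: [0.991, 0.13, -0.0, -0.0]
force: [-0.2, 2.2, -2.8]
width: 58.9
finger_force: 33.0
```

```bash
python3 -c "
from h import *
st()"
```

```text
t6.03 pos [545.6 233.7 239.6] yaw 0.261 J [-0.51  0.82  0.1   1.5  -0.1   0.83 -1.68] F [-0.2  2.2 -2.8] Ftool [ 0.3 -2.2  2.8] T [ 0.4  -0.2  -0.11] w 58.9 ff 33.0 tilt [-0.     0.001 -1.   ]
```

Request:
drive_tool:
  series: "0 -0.001 -0.0025 0 0 -0.025 0.6;0 -0.002 -0.0067 0 0 -0.05 0.6;0 -0.002 -0.0108 0 0 -0.075 0.6;0 -0.002 -0.015 0 0 -0.1 0.6"

```text
clock: 6.52
tool_pos: [545.6, 234.0, 242.0]
eef_rot: [0.903, 0.43, 0.0, -0.0]
force: [-0.0, 1.5, -0.5]
width: 59.1
finger_force: 33.2
```

```bash
python3 -c "
from h import *
st()"
```

```text
t6.53 pos [545.6 234.  242. ] yaw 0.889 J [-0.42  0.81 -0.09  1.49  0.08  0.84 -1.21] F [-0.   1.5 -0.5] Ftool [ 1.1 -1.   0.5] T [ 0.33  0.01 -0.16] w 59.1 ff 33.2 tilt [ 0.     0.001 -1.   ]
```

Request:
drive_tool:
  series: "0.001 -0.001 -0.0042 0 0 -0.025 0.6;0.001 -0.001 -0.0083 0 0 -0.05 0.6;0.001 -0.001 -0.0125 0 0 -0.075 0.6;0.001 -0.001 -0.0167 0 0 -0.1 0.6;0.001 -0.001 -0.0208 0 0 -0.125 0.6"

```text
clock: 7.15
tool_pos: [545.4, 234.2, 245.1]
eef_rot: [0.669, 0.743, 0.0, -0.0]
force: [-1.1, 1.8, 0.5]
width: 58.9
finger_force: 33.3
```

```bash
python3 -c "
from h import *
st()"
```

```text
t7.15 pos [545.4 234.2 245.1] yaw 1.675 J [-0.31  0.82 -0.32  1.48  0.3   0.89 -0.61] F [-1.1  1.8  0.5] Ftool [ 1.9 -0.9 -0.5] T [ 0.25  0.35 -0.14] w 58.9 ff 33.3 tilt [-0.  0. -1.]
```

Request:
drive_tool:
  series: "0.001 -0.001 -0.0042 0 0 -0.025 0.6;0.001 -0.001 -0.0083 0 0 -0.05 0.6;0.001 -0.001 -0.0125 0 0 -0.075 0.6;0.001 -0.001 -0.0167 0 0 -0.1 0.6;0.001 -0.001 -0.0208 0 0 -0.125 0.6"

```text
clock: 7.78
tool_pos: [545.2, 234.2, 248.3]
eef_rot: [0.334, 0.942, -0.0, -0.0]
force: [-1.8, -0.5, 0.8]
width: 58.9
finger_force: 33.3
```

```bash
python3 -c "
from h import *
st()"
```

```text
t7.78 pos [545.2 234.2 248.3] yaw 2.460 J [-0.2   0.84 -0.54  1.48  0.49  0.96  0.01] F [-1.8 -0.5  0.8] Ftool [ 1.1 -1.5 -0.8] T [ 0.    0.41 -0.18] w 58.9 ff 33.3 tilt [-0.  0. -1.]
```

Request:
drive_tool:
  series: "0.001 -0.001 -0.0042 0 0 -0.025 0.6;0.001 -0.001 -0.0083 0 0 -0.05 0.6;0.001 -0.001 -0.0125 0 0 -0.075 0.6;0.001 -0.001 -0.0167 0 0 -0.1 0.6"

```text
clock: 8.28
tool_pos: [545.1, 234.0, 250.7]
eef_rot: [0.027, 1.0, -0.0, -0.0]
force: [-0.8, -0.8, 1.3]
width: 58.8
finger_force: 33.3
```

Request:
drive_tool:
  series: "0 0 -0.0042 0 0 -0.025 0.6;0 0 -0.0083 0 0 -0.05 0.6;0 0 -0.0125 0 0 -0.075 0.6;0 0 -0.0125 0 0 -0.075 0.6"

```text
clock: 8.78
tool_pos: [545.2, 233.9, 252.6]
eef_rot: [-0.204, 0.979, 0.0, -0.0]
force: [-1.9, -1.8, 4.3]
width: 59.2
finger_force: 33.6
```

```bash
python3 - <<'E'
from h import *
st(); snap('side','s2')
im=cv2.imread('pics/s2.png')
cv2.imwrite('pics/s2c.png',cv2.resize(im[210:350,220:370],None,fx=4,fy=4,interpolation=cv2.INTER_CUBIC))
E
```

```text
t8.78 pos [545.2 233.9 252.6] yaw -2.730 J [-0.08  0.9  -0.83  1.47  0.71  1.09  0.92] F [-1.9 -1.8  4.3] Ftool [ 2.5 -0.8 -4.3] T [-0.31  0.37  0.06] w 59.2 ff 33.6 tilt [-0.001  0.    -1.   ]
```

View pics/s2c.png

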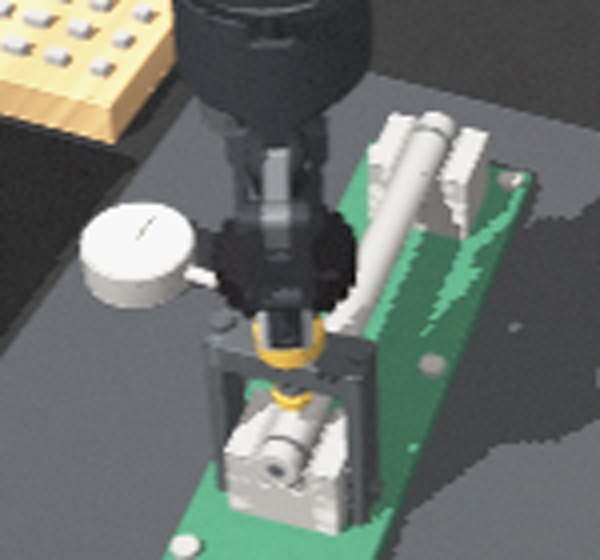

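The pad is well clear of the mandrel: the rise is about 16 mm from both angle and hand height, and the mandrel is still in its V-blocks. I'll release and rise.

Request:
drive_tool:
  series: "0 0 -0.002 0 0 0 0.75;0 0 -0.002 0 0 0 0.85;0 0 -0.002 0 0 0 1;0 0 -0.002 0 0 0 1"

```text
clock: 9.32
tool_pos: [545.2, 234.1, 253.0]
eef_rot: [-0.205, 0.979, 0.0, -0.0]
force: [-0.3, 0.8, 0.2]
width: 85.3
finger_force: 0.0
```

Request:
drive_tool:
  series: "0 0 -0.15 0 0 0 1;0 0 -0.4 0 0 0 1;0 0 -0.6 0 0 0 1;0 0 -0.6 0 0 0 1"

```text
clock: 9.82
tool_pos: [545.4, 234.5, 344.8]
eef_rot: [-0.205, 0.979, 0.0, 0.001]
force: [0.5, 0.4, 0.4]
width: 85.4
finger_force: 0.0
```

Request:
drive_tool:
  series: "0 0 0 0 0 0.028 1;0 0 0 0 0 0.056 1;0 0 0 0 0 0.084 1;0 0 0 0 0 0.112 1;0 0 0 0 0 0.14 1"

```text
clock: 10.45
tool_pos: [545.1, 233.9, 342.1]
eef_rot: [0.234, 0.972, -0.0, -0.0]
force: [-0.5, 0.3, -0.4]
width: 85.5
finger_force: 0.0
```

Request:
drive_tool:
  series: "0 0 0 0 0 0.028 1;0 0 0 0 0 0.056 1;0 0 0 0 0 0.084 1;0 0 0 0 0 0.112 1;0 0 0 0 0 0.14 1"

```text
clock: 11.08
tool_pos: [545.1, 233.9, 342.1]
eef_rot: [0.626, 0.78, -0.001, -0.0]
force: [-0.0, 0.1, -0.4]
width: 85.5
finger_force: 0.0
```

```bash
python3 - <<'E'
from h import *
st([552.2,133.6,340],1.632)
E
```

```text
t11.07 pos [545.1 233.9 342.1] yaw 1.789 J [-0.26  0.72 -0.41  1.34  0.29  1.14 -0.49] F [-0.   0.1 -0.4] Ftool [0.1 0.  0.4] T [ 0.   -0.02 -0.04] w 85.5 ff 0.0 tilt [-0.001 -0.001 -1.   ]
move [-0.663 -0.099  0.015] wz 0.025
```

Request:
drive_tool:
  series: "-0.663 -0.099 0 0 0 0.025 1;-0.663 -0.099 0 0 0 0.025 1;-0.663 -0.099 0 0 0 0.025 0.8;-0.663 -0.099 0 0 0 0.025 0.6"

```text
clock: 11.58
tool_pos: [552.7, 134.3, 342.5]
eef_rot: [0.683, 0.731, -0.0, -0.0]
force: [0.7, 0.8, 0.5]
width: 52.3
finger_force: 0.0
```

```bash
python3 - <<'E'
from h import *
s=st([552.2,133.6,147],1.632)
im,d=snap('top','t2')
im=cv2.imread('pics/t2.png')
cv2.imwrite('pics/t2c.png',cv2.resize(im[215:305,210:370],None,fx=5,fy=5,interpolation=cv2.INTER_CUBIC))
E
```

```text
t11.57 pos [552.7 134.3 342.5] yaw 1.638 J [-0.1   0.67 -0.39  1.44  0.27  1.08 -0.47] F [0.7 0.8 0.5] Ftool [ 0.8  0.8 -0.5] T [ 0.05 -0.04 -0.  ] w 52.3 ff 0.0 tilt [-0.001  0.    -1.   ]
move [-0.005 -0.003  1.303] wz 0.001
```

View pics/t2c.png

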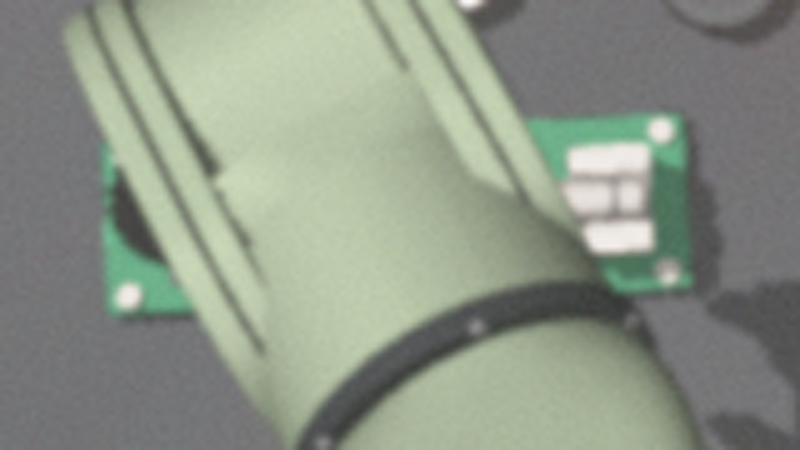

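The visible plate corners (683,116), (693,287) and (105,315) map to the same pixels as before, so the fixture has not moved. Descending.

Request:
drive_tool:
  series: "-0.004 -0.003 0.9 0 0 0 0.6;-0.004 -0.003 0.9 0 0 0 0.6;-0.004 -0.003 0.9 0 0 0 0.6"

```text
clock: 12.0
tool_pos: [551.2, 133.8, 205.3]
eef_rot: [0.682, 0.731, -0.002, -0.001]
force: [0.3, -0.6, 0.9]
width: 51.2
finger_force: 0.0
```

Request:
drive_tool:
  series: "0 0 0.2 0 0 0 0.6;0 0 0.41 0 0 0 0.5;0 0 0.41 0 0 0 0.4;0 0 0.41 0 0 0 0.35"

```text
clock: 12.5
tool_pos: [553.2, 133.7, 148.6]
eef_rot: [0.683, 0.731, 0.001, 0.001]
force: [0.3, -0.5, -0.0]
width: 29.8
finger_force: 0.0
```

Request:
drive_tool:
  series: "0 0 0 0 0 0 0.29;0 0 0 0 0 0 0.27;0 0 0 0 0 0 0.27"
  grip_force: 20

```text
clock: 12.88
tool_pos: [552.6, 133.2, 146.9]
eef_rot: [0.683, 0.73, 0.0, 0.0]
force: [0.1, -0.2, -0.0]
width: 22.7
finger_force: 0.0
```

```bash
python3 - <<'E'
from h import *
s=st([552.2,133.6,145],1.632)
E
```

```text
t12.88 pos [552.6 133.2 146.9] yaw 1.638 J [-0.15  0.93 -0.28  1.66  0.4   0.61 -0.59] F [ 0.1 -0.2 -0. ] Ftool [-0.2  0.1  0. ] T [ 0.03 -0.05  0.01] w 22.7 ff 0.0 tilt [ 0.  0. -1.]
move [ 0.003 -0.002  0.013] wz 0.001
```

Request:
drive_tool:
  series: "0 0 0 0 0 0 0.25;0 0 0 0 0 0 0.25"

```text
clock: 13.12
tool_pos: [552.4, 133.2, 146.5]
eef_rot: [0.683, 0.73, -0.0, -0.0]
force: [0.6, 1.0, 0.3]
width: 21.3
finger_force: 0.0
```

Request:
drive_tool:
  series: "0 0 0 0 0 0 0.235;0 0 0 0 0 0 0.235"

```text
clock: 13.38
tool_pos: [552.2, 133.2, 146.4]
eef_rot: [0.683, 0.73, -0.0, -0.0]
force: [-3.3, 0.3, 1.1]
width: 20.0
finger_force: 1.5
```

```bash
python3 - <<'E'
from h import *
s=st()
E
```

```text
t13.38 pos [552.2 133.2 146.4] yaw 1.638 J [-0.15  0.93 -0.28  1.66  0.4   0.61 -0.59] F [-3.3  0.3  1.1] Ftool [ 0.5 -3.2 -1. ] T [-0.1   0.62 -0.01] w 20.0 ff 1.5 tilt [-0.001 -0.    -1.   ]
```

Request:
drive_tool:
  series: "0 -0.003 0 0 0 0 0.235;0 -0.003 0 0 0 0 0.2;0 -0.003 0 0 0 0 0.2"
  grip_force: 50

```text
clock: 13.75
tool_pos: [552.1, 133.2, 146.6]
eef_rot: [0.683, 0.73, 0.0, 0.0]
force: [-1.5, -1.6, 4.0]
width: 18.9
finger_force: 48.6
```

```bash
python3 - <<'E'
from h import *
s=st()
E
```

```text
t13.75 pos [552.1 133.2 146.6] yaw 1.638 J [-0.15  0.93 -0.28  1.66  0.4   0.61 -0.59] F [-1.5 -1.6  4. ] Ftool [-1.5 -1.6 -4. ] T [-0.12  0.28 -0.03] w 18.9 ff 48.6 tilt [ 0.  0. -1.]
```

Request:
drive_tool:
  series: "0 0 -0.008 0 0 0 0.2;0 0 -0.016 0 0 0 0.2;0 0 -0.024 0 0 0 0.2;0 0 -0.03 0 0 0 0.2;0 0 -0.03 0 0 0 0.2"

```text
clock: 14.38
tool_pos: [552.0, 133.2, 151.1]
eef_rot: [0.683, 0.73, 0.0, -0.0]
force: [-1.0, -0.8, -5.2]
width: 18.4
finger_force: 48.9
```

```bash
python3 - <<'E'
from h import *
s=st()
E
```

```text
t14.38 pos [552.  133.2 151.1] yaw 1.638 J [-0.15  0.92 -0.29  1.66  0.4   0.62 -0.59] F [-1.  -0.8 -5.2] Ftool [-0.7 -1.1  5.2] T [ 0.02 -0.01 -0.02] w 18.4 ff 48.9 tilt [ 0.  0. -1.]
```

Request:
drive_tool:
  series: "-0.08 0 0 0 0 0 0.2;-0.18 0 0 0 0 0 0.2;-0.3 0 0 0 0 0 0.2;-0.42 0 0 0 0 0 0.2;-0.42 0 0 0 0 0 0.2"

```text
clock: 15.0
tool_pos: [556.4, 67.9, 151.0]
eef_rot: [0.684, 0.73, -0.0, 0.0]
force: [0.2, 0.6, -5.2]
width: 18.8
finger_force: 48.9
```

```bash
python3 - <<'E'
from h import *
s=st()
im,d=snap('side','s3')
im=cv2.imread('pics/s3.png')
cv2.imwrite('pics/s3c.png',cv2.resize(im[190:350,220:390],None,fx=3.6,fy=3.6,interpolation=cv2.INTER_CUBIC))
E
```

```text
t15.00 pos [556.4  67.9 151. ] yaw 1.636 J [-0.03  0.91 -0.3   1.69  0.42  0.61 -0.5 ] F [ 0.2  0.6 -5.2] Ftool [0.6 0.2 5.2] T [-0.01  0.   -0.04] w 18.8 ff 48.9 tilt [-0.    -0.001 -1.   ]
```

View pics/s3c.png

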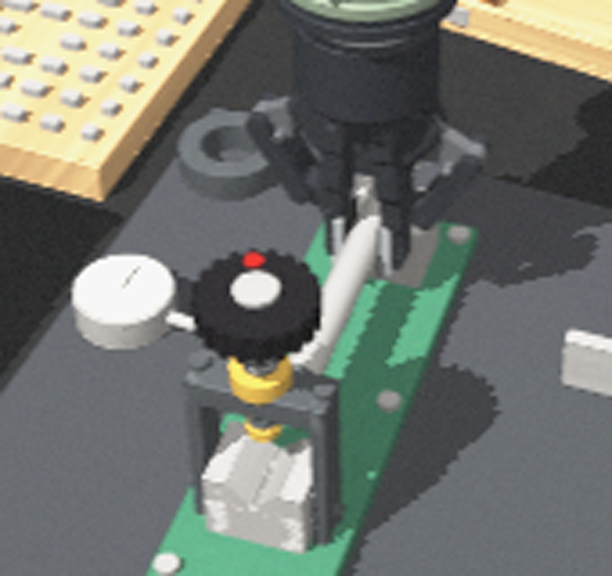

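The +y V-block is empty, and the mandrel's tail disappears behind the stirrup top near crop (310,365). I'll check where the tail should project before lifting.

```bash
python3 - <<'E'
from h import *
c=arm.camera_info('side');f=240/np.tan(np.radians(c['vfov'])/2);E=np.linalg.inv(np.array(c['extrinsics']))
for y in(44,60,78):
  p=np.array([551.6-.0616*y,143.6+.998*y,99.5,1]);q=E@p; u=f*q[0]/q[2]+c['cx'];v=f*q[1]/q[2]+c['cy'];print(y,(u-220)*3.6,(v-190)*3.6)
E
```

```text
44 293.0040352541912 383.5537377126448
60 282.3992026872819 405.68783293130895
78 270.1792338784696 431.1929931002057
```

Request:
drive_tool:
  series: "0 0 -0.12 0 0 0 0.2;0 0 -0.3 0 0 0 0.2;0 0 -0.5 0 0 0 0.2;0 0 -0.66 0 0 0 0.2;0 0 -0.66 0 0 0 0.2"

```text
clock: 15.68
tool_pos: [556.6, 70.6, 251.1]
eef_rot: [0.683, 0.731, 0.001, 0.001]
force: [-0.5, 0.2, -5.8]
width: 18.2
finger_force: 49.5
```

Request:
drive_tool:
  series: "-0.2 0 0 0 0 0 0.2;-0.5 0 0 0 0 0 0.2;-0.8 0 0 0 0 0 0.2;-1 0 0 0 0 0 0.2;-1 0 0 0 0 0 0.2"

```text
clock: 16.3
tool_pos: [565.9, -81.7, 248.4]
eef_rot: [0.684, 0.729, -0.001, -0.0]
force: [0.3, 0.3, -4.9]
width: 18.6
finger_force: 49.3
```

Request:
drive_tool:
  series: "-0.2 -0.05 0 0 0 0.025 0.2;-0.5 -0.1 0 0 0 0.05 0.2;-0.8 -0.2 0 0 0 0.075 0.2;-1 -0.2 0 0 0 0.1 0.2;-1 -0.2 0 0 0 0.12 0.2"

```text
clock: 16.92
tool_pos: [546.0, -232.6, 248.7]
eef_rot: [0.905, 0.425, -0.001, -0.0]
force: [-0.5, 0.5, -4.5]
width: 18.5
finger_force: 49.5
```

Request:
drive_tool:
  series: "0 0 0 0 0 0.025 0.2;0 0 0 0 0 0.05 0.2;0 0 0 0 0 0.075 0.2;0 0 0 0 0 0.1 0.2;0 0 0 0 0 0.12 0.2"

```text
clock: 17.55
tool_pos: [546.5, -230.0, 248.8]
eef_rot: [0.998, 0.063, -0.001, -0.0]
force: [0.9, 0.6, -4.9]
width: 18.5
finger_force: 49.5
```

```bash
python3 - <<'E'
from h import *
s=st([521,-277.5,150],-.128)
E
```

```text
t17.55 pos [ 546.5 -230.   248.8] yaw 0.127 J [ 0.34  0.8   0.01  1.49 -0.01  0.86 -1.09] F [ 0.9  0.6 -4.9] Ftool [ 1.  -0.5  4.9] T [ 0.02 -0.03 -0.01] w 18.5 ff 49.5 tilt [-0.001  0.001 -1.   ]
move [-0.208  0.293  0.659] wz 0.041
```

Request:
drive_tool:
  series: "-0.208 0.293 0.1 0 0 0.02 0.2;-0.208 0.293 0.3 0 0 0.041 0.2;-0.208 0.293 0.55 0 0 0.041 0.2;-0.208 0.293 0.76 0 0 0.041 0.2;-0.208 0.293 0.76 0 0 0.041 0.2"

```text
clock: 18.18
tool_pos: [520.5, -277.4, 133.6]
eef_rot: [0.998, -0.063, -0.002, -0.001]
force: [0.3, -0.5, -4.1]
width: 18.8
finger_force: 49.8
```

```bash
python3 - <<'E'
from h import *
s=st([521,-277.5,88],-.128)
im,d=snap('side','s4')
im=cv2.imread('pics/s4.png')
cv2.imwrite('pics/s4c.png',cv2.resize(im[130:240,310:490],None,fx=4.4,fy=4.4,interpolation=cv2.INTER_CUBIC))
c=arm.camera_info('side');f=240/np.tan(np.radians(c['vfov'])/2);E=np.linalg.inv(np.array(c['extrinsics']))
a=np.array([.992,-.128,0]);b=np.array([.128,.992,0]);o=np.array([521,-277.5,0])-32*b
for n,p in dict(cornerA=o+150*a+68*b+[0,0,26],cornerB=o-150*a+68*b+[0,0,26],lipA=o+85*a+32*b+[0,0,16+6],lipAo=o+74*a+54*b+[0,0,36],lipBo=o-74*a+54*b+[0,0,36]).items():
  q=E@np.r_[p,1];print(n,(f*q[0]/q[2]+c['cx']-310)*4.4,(f*q[1]/q[2]+c['cy']-130)*4.4)
E
```

```text
t18.18 pos [ 520.5 -277.4  133.6] yaw -0.127 J [ 0.41  0.97  0.05  1.59 -0.08  0.6  -1.2 ] F [ 0.3 -0.5 -4.1] Ftool [0.4 0.5 4.1] T [-0.02  0.03  0.03] w 18.8 ff 49.8 tilt [-0.004  0.002 -1.   ]
move [0.005 0.001 0.304] wz 0.000
cornerA 68.89712016156858 234.18534144919082
cornerB 565.1921102157783 389.39131411469367
lipA 197.42861900725714 239.14354607718772
lipAo 198.59069324638588 243.9761212109293
lipBo 443.1304665127341 319.1675322269937
```

View pics/s4c.png

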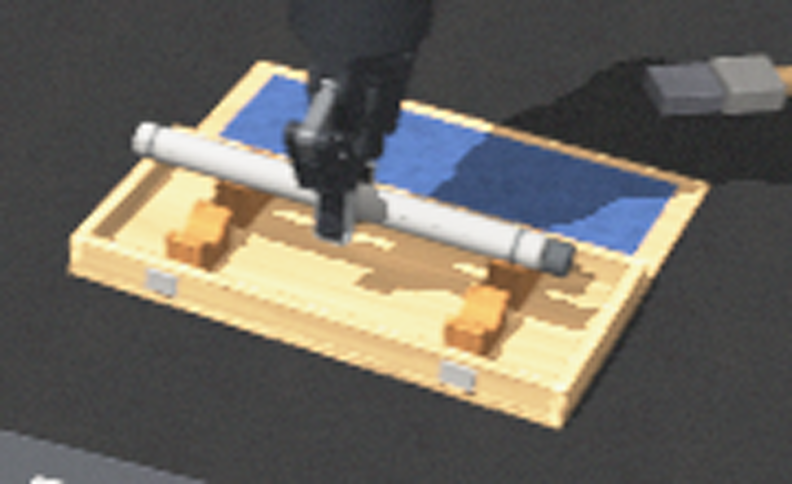

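Predicted case corners (69,234) and (565,389) match the seen ones (72,236) and (562,392) to about 1 mm. The bar hangs level over the empty saddles. Lowering.

Request:
drive_tool:
  series: "0.003 -0.003 0.08 0 0 0 0.2;0.003 -0.003 0.16 0 0 0 0.2;0.003 -0.003 0.23 0 0 0 0.2;0.003 -0.003 0.27 0 0 0 0.2;0.003 -0.003 0.27 0 0 0 0.2"

```text
clock: 18.85
tool_pos: [521.6, -278.2, 95.1]
eef_rot: [0.998, -0.064, -0.0, -0.0]
force: [0.5, 0.4, -5.0]
width: 18.4
finger_force: 50.0
```

```bash
python3 - <<'E'
from h import *
s=st([521,-277,88],-.128)
E
```

```text
t18.85 pos [ 521.6 -278.2   95.1] yaw -0.128 J [ 0.41  1.03  0.05  1.59 -0.08  0.52 -1.19] F [ 0.5  0.4 -5. ] Ftool [ 0.5 -0.5  5. ] T [-0.   -0.    0.01] w 18.4 ff 50.0 tilt [-0.001  0.    -1.   ]
move [-0.005 -0.008  0.047] wz 0.000
```

Request:
drive_tool:
  series: "0 -0.006 0.01 0 0 0 0.2;0 -0.006 0.02 0 0 0 0.2;0 -0.006 0.03 0 0 0 0.2;0 -0.006 0.035 0 0 0 0.2;0 -0.006 0.035 0 0 0 0.2"

```text
clock: 19.48
tool_pos: [521.8, -277.4, 90.2]
eef_rot: [0.998, -0.064, -0.0, -0.0]
force: [-0.6, 1.1, -4.1]
width: 18.7
finger_force: 50.0
```

```bash
python3 - <<'E'
from h import *
s=st([521,-277,88],-.128)
E
```

```text
t19.48 pos [ 521.8 -277.4   90.2] yaw -0.128 J [ 0.41  1.04  0.04  1.59 -0.08  0.51 -1.19] F [-0.6  1.1 -4.1] Ftool [-0.7 -1.   4.1] T [ 0.02  0.08 -0.04] w 18.7 ff 50.0 tilt [-0.  0. -1.]
move [-0.006 -0.002  0.015] wz 0.000
```

Request:
drive_tool:
  series: "0 0 0.004 0 0 0 0.2;0 0 0.008 0 0 0 0.2;0 0 0.008 0 0 0 0.2"

```text
clock: 19.85
tool_pos: [521.8, -277.4, 89.0]
eef_rot: [0.998, -0.064, -0.0, -0.0]
force: [-0.4, 0.5, -4.8]
width: 18.7
finger_force: 50.0
```

Request:
drive_tool:
  series: "0 0 0.003 0 0 0 0.2;0 0 0.006 0 0 0 0.2;0 0 0.006 0 0 0 0.2"

```text
clock: 20.23
tool_pos: [521.9, -277.4, 88.1]
eef_rot: [0.998, -0.064, 0.0, -0.0]
force: [-0.1, 0.0, -5.0]
width: 18.3
finger_force: 50.0
```

```bash
python3 - <<'E'
from h import *
s=st([521,-277,88],-.128)
E
```

```text
t20.23 pos [ 521.9 -277.4   88.1] yaw -0.128 J [ 0.41  1.04  0.04  1.59 -0.08  0.51 -1.19] F [-0.1  0.  -5. ] Ftool [-0.1 -0.   5. ] T [-0.04  0.05  0.02] w 18.3 ff 50.0 tilt [ 0.  0. -1.]
move [-0.006 -0.002  0.001] wz 0.000
```

Still hanging free, so I'll keep lowering in small steps.

Request:
drive_tool:
  series: "0 0 0.003 0 0 0 0.2;0 0 0.006 0 0 0 0.2;0 0 0.006 0 0 0 0.2"

```text
clock: 20.6
tool_pos: [521.9, -277.6, 87.6]
eef_rot: [0.998, -0.064, 0.0, 0.0]
force: [-2.1, 0.2, 4.7]
width: 18.3
finger_force: 51.2
```

```bash
python3 - <<'E'
from h import *
s=st()
E
```

```text
t20.60 pos [ 521.9 -277.6   87.6] yaw -0.128 J [ 0.41  1.04  0.04  1.59 -0.08  0.51 -1.19] F [-2.1  0.2  4.7] Ftool [-2.1  0.1 -4.7] T [ 0.    0.49 -0.05] w 18.3 ff 51.2 tilt [ 0. -0. -1.]
```

Request:
drive_tool:
  series: "0 0 0.002 0 0 0 0.2;0 0 0.004 0 0 0 0.2;0 0 0.004 0 0 0 0.2"

```text
clock: 20.98
tool_pos: [521.9, -277.6, 87.5]
eef_rot: [0.998, -0.064, 0.0, 0.0]
force: [-3.9, 1.8, 15.8]
width: 18.7
finger_force: 52.1
```

```bash
python3 - <<'E'
from h import *
s=st()
E
```

```text
t20.98 pos [ 521.9 -277.6   87.5] yaw -0.128 J [ 0.41  1.04  0.04  1.6  -0.08  0.51 -1.19] F [-3.9  1.8 15.8] Ftool [ -4.1  -1.2 -15.8] T [0.32 1.03 0.01] w 18.7 ff 52.1 tilt [ 0. -0. -1.]
```

It's seated at the expected height. I'll relieve the pressing force, open slightly and rise.

Request:
drive_tool:
  series: "0 0 -0.005 0 0 0 0.2;0 0 -0.005 0 0 0 0.22;0 0 -0.005 0 0 0 0.25;0 0 -0.005 0 0 0 0.27;0 0 -0.005 0 0 0 0.27"
  grip_force: 20

```text
clock: 21.6
tool_pos: [521.9, -277.3, 87.3]
eef_rot: [0.998, -0.064, 0.0, -0.0]
force: [-0.4, -0.5, 0.1]
width: 23.4
finger_force: 0.0
```

```bash
python3 - <<'E'
from h import *
s=st()
E
```

```text
t21.60 pos [ 521.9 -277.3   87.3] yaw -0.127 J [ 0.41  1.04  0.04  1.59 -0.08  0.51 -1.19] F [-0.4 -0.5  0.1] Ftool [-0.3  0.6 -0.1] T [ 0.03 -0.03  0.  ] w 23.4 ff 0.0 tilt [ 0.  0. -1.]
```

Request:
drive_tool:
  series: "0 0 -0.04 0 0 0 0.27;0 0 -0.1 0 0 0 0.27;0 0 -0.25 0 0 0 0.4;0 0 -0.5 0 0 0 0.5;0 0 -0.8 0 0 0 0.5"

```text
clock: 22.22
tool_pos: [521.6, -277.3, 208.9]
eef_rot: [0.998, -0.064, -0.0, -0.0]
force: [0.4, -0.7, 0.9]
width: 42.7
finger_force: 0.0
```

Request:
drive_tool:
  series: "-0.3 0 -0.4 0 0 0 0.5;-0.6 0 -0.6 0 0 0 0.5;-0.6 0 -0.6 0 0 0 0.5;-0.6 0 -0.6 0 0 0 0.5"

```text
clock: 22.72
tool_pos: [432.9, -265.9, 297.8]
eef_rot: [0.998, -0.064, 0.001, 0.0]
force: [0.5, -0.3, -0.9]
width: 42.7
finger_force: 0.0
```

```bash
python3 - <<'E'
from h import *
s=st()
im,d=snap('side','s5')
im=cv2.imread('pics/s5.png')
cv2.imwrite('pics/s5c.png',cv2.resize(im[120:380,220:490],None,fx=2.3,fy=2.3,interpolation=cv2.INTER_CUBIC)[:600])
E
```

```text
t22.73 pos [ 432.9 -265.9  297.8] yaw -0.127 J [ 0.45  0.62  0.07  1.74 -0.06  0.79 -1.15] F [ 0.5 -0.3 -0.9] Ftool [0.5 0.2 0.9] T [-0.    0.    0.04] w 42.7 ff 0.0 tilt [ 0.001 -0.    -1.   ]
```

View pics/s5c.png

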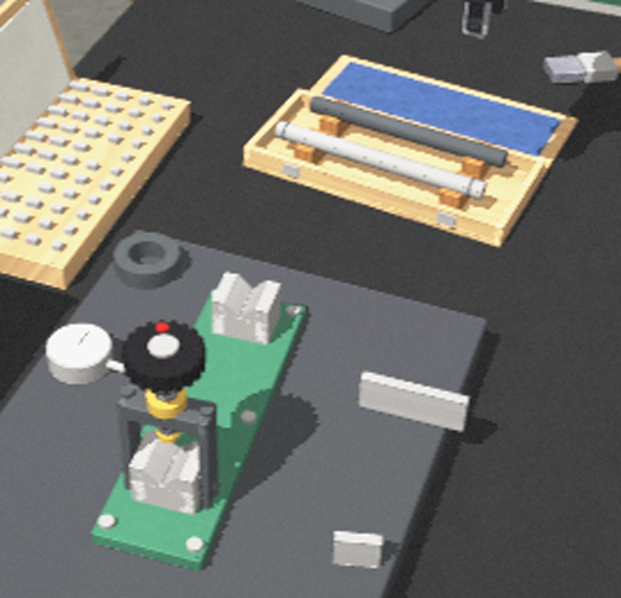

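The mandrel lies in the empty saddles (277,130)-(480,188), parallel to the dark bar. The clamp is open and the bystanders are undisturbed. Handing in.

```bash
python3 -c "
from workcell import arm
print(arm.close_job())"
```

```text
the job is handed in; nothing more can be done
None
```

The mandrel is unclamped, drawn out and lying in the empty saddles of the case; the clamp is left open at about 16 mm rise, nothing else looks moved, and the job was handed in at about 23 s of the 72 s allowed.

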